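# Shut the steel parts case and snap its draw latch

## Robot

A 7-joint arm with a two-finger parallel gripper is mounted at the origin on a cart in front of the work surface, level with it; the furniture and walls round the work are solid. World frame = base frame: x ahead of the robot, y to its left, z up, the work surface at z = 0. Lengths are in m, angles in rad, forces in N, time in s.
With the tool pointing down it reaches from about 0.425 to 0.875 m from the base axis. Payload 4.7 kg.
Tool frame: the origin (TCP) lies at the very end of the fingers, on their centre line; the grasp point (between the pads) lies 19 mm behind it; x points along the fingers, y is the direction in which the jaws open and shut, and the axes are right-handed (so a half turn about x gives the same grasp; the last joint's range is limited). The gripper opens to 87 mm and grips with 3 to 60 N. Pads are 19 mm wide; open, the fingers measure 117 mm over their backs; the gripper's body (75 mm by 190 mm) begins 51 mm behind the grasp point.
Start: joints at [1.272, 0.321, -0.07, 1.45, 0.023, 1.371, -0.057], TCP at [0.2, -0.618, 0.223] pointing down, gripper open.
Joint ranges: [-2.86, 2.86], [-0.3, 2.09], [-1.38, 1.24], [0.06, 2.45], [-1.56, 4.7], [0.09, 2.05], [-2.69, 2.69]. Speed limits (rad/s): [2.57, 2.57, 3.14, 3.14, 3.14, 3.14, 3.14].

## Interface

Orientations are given as a rotation vector (axis times angle).
In Python, from bench import ctrl gives the robot as it stands.
- The arm moves only by the tool step_arm, never from a script. Its argument "increments" is one flat list of numbers, 6 for each row, row after row: the shift along the tool's x, y, z in cm, then the turn, a rotation vector about the tool's x, y, z in rad. In form: [tx, ty, tz, ax, ay, az, tx, ty, tz, ax, ay, az, ...]. A call has 1 to 12 rows; each row shifts and turns the commanded pose from where the row before left it, along the tool's axes as they then stand; what a row does not reach is not made up. A row lasts 1/8 s, in which the tool goes at most 62.5 mm and 10.7 degrees, less where a joint would pass 70% of its speed; a pose out of reach is approached as far as the arm can. A call with a gripper value outside its range is refused whole. "fingers" is the opening in per cent of the stroke, from 0 (shut) to 100 (fully open), set as the call begins (left out, the last holds). The fingers move at their own pace and stop on an object; "force" is the grip in N (left out, the last holds). Time passes only in rows, so rows that do not move let the fingers close. It gives the time, the measured TCP pose, the force and the opening at its end, in the units of the state.
- ctrl.get_state(): the state, without advancing time (a new reading comes with each control period).
- ctrl.get_image(name): name is "scene" or "top" or "wrist"; returns the picture (480x640x3 uint8, red, green, blue); there is no depth.
- ctrl.camera_params(name): a dict with "vertical_fov" (degrees; the focal length in pixels is half the picture's height over the tangent of half this angle, whatever the lens; pixels are square), "cx", "cy" (the principal point, pixels), "k1" (the pictures are not rectified: a ray, as slopes to the right and down, at radius r is drawn at 1 + k1 r^2 times it, then the intrinsics apply), "R" (3x3) and "t" (3): a world point X has camera coordinates R X + t. Camera axes: x right, y down, z forward; pixel columns grow to the right and rows downward; lengths in m; the calibration is good to about 2 mm. A picture is of the moment at which its call begins: read the wrist's pose just before it. camera_params takes no time and is no camera call; for the wrist camera it gives the pose at the moment of the call.
- ctrl.close_job(): hands the job in, once; it reports no verdict.
Trained networks look in the newest picture that a camera, given by its name, has taken for a name from the list of things; names that differ only in an ending like _2 or _b are one class to them, and where a whole thing is asked for, a point or a joint stands for the part that bears it (a point fixed in the world has none). Each returns a list of dicts, best first, with "score" (0 to 1); they miss things now and then, are a little off and sometimes report something else, mostly with a low value. They report only what shows in the picture. A call takes as long as a camera call.
- ctrl.search_frame(camera, name): "xyz" ([x, y, z] in m, in the coordinates of the camera as it stood for that picture, good to about 4 mm: the middle of the surface that is visible of it).
- ctrl.silhouettes(camera, name): "pixels" (480x640 bool, what is visible of it).
- ctrl.spot_point(camera, name): "xyz" ([x, y, z] in m, in the coordinates of the camera as it stood for that picture, good to about 4 mm: a listed point, or the origin of a listed thing).
The state is a dict: "time": time; "joint_positions": joint angles; "qd": joint speeds; "joint_torque": joint torques, N m; "position": TCP position; "tool_rot": TCP orientation; "ft_force": force on the tool from outside, world axes, zero at the start; "torque": the same for the moment, N m; "grip_width": opening from 0.0 (shut) to 1.0 (fully open).
Only numpy, scipy, OpenCV 4.12 (cv2) and the standard library are available. Lean on these libraries where they do the work, as an engineer would, in place of code of your own. Each camera call takes 0.05 s, during which the arm holds its last target.

## Task

Close the lid of the green parts case, tip the latch's wire loop up over the hooked keeper on the lid's front, then press the latch lever down and in past centre until it snaps flat against the case and the loop holds the lid drawn down tight. Leave the tape measure, the air coupler and the grease tin round the case where they are, then let go of everything.

Things in the scene. Friction and masses are not known exactly. Their poses are not given: they have to be found in the camera images.
- case: Green sheet-steel parts case on four rubber feet, screwed to the bench: body 130 deep (x) x 190 wide (y), top of its shut lid 108 mm up. Origin: centre of the footprint, on the bench. Its x axis points to the rear (away from the latch), y along the front, z up. Front face at x = -65 mm; lid 136 x 196, its shut front face at x = -68. The draw latch sits in the middle (y = 0) of the front. Only the lid and the latch move.
- lid (a joint): Lid angle, rad: 0 shut, grows as the front edge rises. Hinge line along y at x = +68, z = 84.5 mm of the case frame; the flat top lies 23.5 mm above that line when shut. A stiff hinge: the lid stays at any angle, and about 1 N down at its front edge, at most 6 N, moves it.
- lid_edge (a point): Middle of the lid's upper front edge, 136 mm before the hinge line and 23.5 mm above it (lid frame).
- keeper (a point): Keeper: 28 mm wide zinc hook on the lid's front, a ledge 16 mm deep with an upturned lip at its outer edge. The point lies on the ledge's top, 8 mm before the lid's face; the lip is 2.5 mm thick, rises 4 mm and starts 5.5 mm before this point. Axes like the case's when shut (point then at x = -76, z = 94.2 mm). The loop's crossbar must lie behind the lip, on the ledge, centre 2.2 mm above it.
- lever (a joint): Lever angle, rad: 0 shut (hanging flat down the case's front), grows as its end swings out and up; 1.57 level, 2.45 stop. Pin along y at x = -78, z = 60 mm of the case frame. Plate 24 wide, ends 51 mm from the pin; its outer face (on top when open) lies 7 mm off the pin. Friction holds it as left. With the loop hooked it resists below about 1.4, hardest near 0.9 (6 N at 30 mm from the pin), then snaps to 0 and stays.
- lever_end (a point): Middle of the lever's free end, 48 mm from its pin.
- yoke (a joint): Swing of the wire loop on the lever, rad: the loop leans towards the lid from upright by (lever - this). 2.53 is the stop: the loop then rests tipped outward, away from the lid. The loop swings freely and falls inward by its own weight once past upright. Its pivots ride on the lever, 14 mm from the pin (6.4 mm to the rear of it and 12.5 mm below it when the lever is shut), at y = +-19 mm.
- loop_bar (a point): Middle of the loop's crossbar, a 4.4 mm thick, 38 mm long wire along y, 46 mm from the loop's pivots. Two coil springs let the loop stretch up to 9 mm when drawn tight; they hold it at its shortest till then. With the lid shut and the lever as found, the crossbar swings clear over the keeper's lip onto the lid's face, and drops behind the lip as the lever comes down.
- tape_measure: Yellow tape measure, 67 x 84 x 29 mm, loose; origin: centre of its underside. Leave it.
- coupler: Steel air coupler, 25 x 60 x 25 mm, lying loose; origin: centre of its underside. Leave it.
- grease_tin: Round tin with a paper label, diameter 78, height 78 mm, loose, behind the case to the left; origin: centre of its underside. Leave it.

How it is judged:
On the way, in this order (a step that is already met when the one before it is completed fails the run):
1. the lid is shut (value of joint lid below 0.03 rad), for 0.2 s.
2. with the lid shut, the loop's crossbar is over the keeper: behind its lip (value of joint lid below 0.03 rad and x of loop_bar in the frame of keeper above -0.0045 m and z of loop_bar in the frame of keeper between 0 and 0.014 m), for 0.2 s.
At the end, for the whole second after the job is handed in: the lid is shut (under 0.02 rad), the lever is flat down (under 0.08 rad), the crossbar lies on the keeper's ledge behind its lip (centre no more than 4.5 mm before and 8 mm behind the keeper point, 0 to 4 mm above the ledge) and the loop draws on the lid with over 10 N (value of joint lid below 0.02 rad and value of joint lever below 0.08 rad and x of loop_bar in the frame of keeper between -0.0045 and 0.008 m and z of loop_bar in the frame of keeper between 0 and 0.004 m and contact force between loop and lid above 10 N); the robot touches nothing.
It fails at once if the tape measure, the coupler or the grease tin is moved by more than 25 mm (distance of any of tape_measure, coupler, grease_tin from where it was at the start of the episode above 0.025 m).
It also fails if it takes over 45 s, if anything falls off the work surface, if the arm or the gripper's body presses on something with over 40 N, if the wrist force passes 120 N, or if a joint passes its speed limit or range.

## Working session

There is one attempt and no reset: what is moved stays moved. The work goes in short steps, Python scripts to look and compute and a tool call to move; the robot and the scene stay as the last step left them, time stands still between calls to the robot, and variables do not carry over. Pictures are saved under pics/ and viewed, and the job is handed in when it is done.

Besides the shell and the picture viewer there is one more tool, called after "Emit:" by a JSON object that holds its "fn" and its "kwargs". step_arm: Moves the arm, as the interface text tells. Its arguments: {"type":"object","properties":{"increments":{"type":"array","items":{"type":"number"}},"fingers":{"type":"number"},"force":{"type":"number"}},"required":["increments"]}

```bash
ls; mkdir -p pics
cat > h.py <<'E'
import numpy as np, cv2
from scipy.spatial.transform import Rotation as Ro
from bench import ctrl
def snap(n,f):
    im=ctrl.get_image(n); cv2.imwrite('pics/'+f+'.png',im[:,:,::-1]); return im
def toworld(n,p,P=None):
    P=P or ctrl.camera_params(n); return np.array(P['R']).T@(np.array(p)-np.array(P['t']))
def proj(n,X,P=None):
    P=P or ctrl.camera_params(n); c=np.array(P['R'])@np.array(X)+np.array(P['t'])
    f=240/np.tan(np.radians(P['vertical_fov'])/2); s=c[:2]/c[2]; s=s*(1+P['k1']*(s@s)); return s*f+[P['cx'],P['cy']]
E
python3 - <<'E'
from h import *
np.set_printoptions(precision=4,suppress=True)
s=ctrl.get_state(); print(s)
for n in ['scene','top']:
    snap(n,n+'0'); P=ctrl.camera_params(n); print(n,P)
    for k in ['case','lid_edge','keeper','lever_end','loop_bar','tape_measure','coupler','grease_tin']:
        print(n,k,[(round(r['score'],2),toworld(n,r['xyz'],P)) for r in ctrl.spot_point(n,k)[:2]])
E
```

```text
pics
{'time': 0.0, 'joint_positions': array([ 1.2721,  0.3218, -0.0701,  1.4517,  0.0226,  1.3708, -0.0569]), 'qd': array([ 0.0001,  0.0017,  0.001 ,  0.0022, -0.0004,  0.0008, -0.0006]), 'joint_torque': array([ -0.0006, -49.1287,  -0.4043, -31.2527,  -0.064 ,   0.0438,
         0.0002]), 'position': array([ 0.1998, -0.618 ,  0.2215]), 'tool_rot': array([ 2.053 ,  0.3257, -2.0539]), 'ft_force': array([0.2866, 0.3004, 0.5836]), 'torque': array([-0.036 ,  0.0181,  0.0126]), 'grip_width': 1.0023614786057713}
scene {'vertical_fov': 50.136005035333014, 'cx': 314.47721912407377, 'cy': 241.96311222171056, 'k1': -0.11886330723391623, 'R': array([[-0.5518, -0.8339,  0.0047],
       [-0.4948,  0.3229, -0.8068],
       [ 0.6713, -0.4475, -0.5908]]), 't': array([0.3479, 0.3655, 0.5354])}
scene case [(0.78, array([ 0.5924, -0.011 ,  0.004 ]))]
scene lid_edge [(0.61, array([ 0.5545, -0.019 ,  0.1795]))]
scene keeper [(0.8, array([ 0.5456, -0.019 ,  0.1767]))]
scene lever_end [(0.63, array([ 0.4846, -0.0407,  0.0983]))]
scene loop_bar [(0.47, array([ 0.488 , -0.0395,  0.1062]))]
scene tape_measure 
[... 328 characters left out ...]
 'R': array([[ 0.0257, -0.9996,  0.0093],
       [-0.9969, -0.0264, -0.0738],
       [ 0.074 , -0.0074, -0.9972]]), 't': array([0.0245, 0.5978, 1.0259])}
top case [(0.9, array([ 0.5883, -0.0075, -0.0012]))]
top lid_edge [(0.92, array([ 0.5667, -0.0157,  0.1826]))]
top keeper [(0.56, array([ 0.5476, -0.021 ,  0.1731]))]
top lever_end [(0.67, array([ 0.3741, -0.1396, -0.0051])), (0.58, array([ 0.4856, -0.0401,  0.092 ]))]
top loop_bar [(0.57, array([ 0.4876, -0.0354,  0.1054])), (0.47, array([ 0.3762, -0.1386, -0.0031]))]
top tape_measure [(0.89, array([0.3939, 0.1131, 0.0018]))]
top coupler [(0.8, array([ 0.3765, -0.1396, -0.0051]))]
top grease_tin [(0.58, array([ 0.7734,  0.1952, -0.0012]))]
```

View pics/scene0.png

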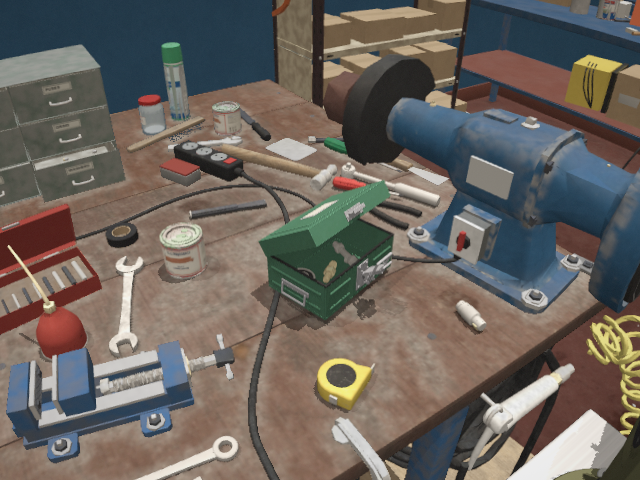

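View pics/top0.png

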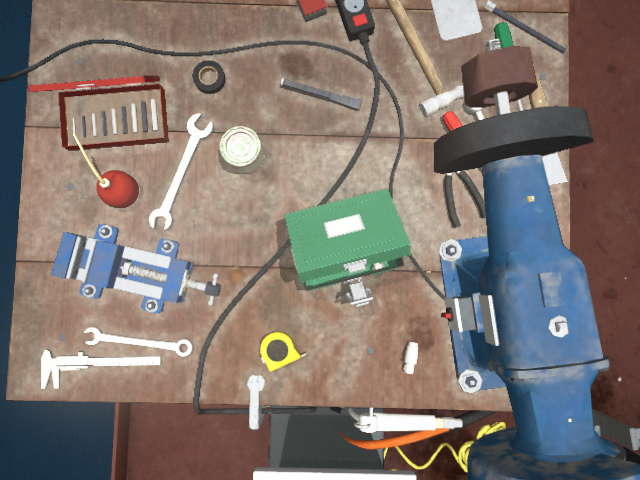

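The lid is open about 35°, the lever sits up near its stop, and the loop is tipped outward. A large grinder stands on the right, between the arm and the case, so I'll estimate its height and fit the case pose.

```bash
cat >> h.py <<'E'
def ray(n,uv,P=None):
    P=P or ctrl.camera_params(n); f=240/np.tan(np.radians(P['vertical_fov'])/2)
    d=(np.array(uv,float)-[P['cx'],P['cy']])/f; s=d.copy()
    for _ in range(20): s=d/(1+P['k1']*(s@s))
    R=np.array(P['R']); o=-R.T@np.array(P['t']); v=R.T@np.r_[s,1]; return o,v/np.linalg.norm(v)
def tri(a,b):
    (o1,v1),(o2,v2)=ray('scene',a),ray('top',b)
    A=np.c_[v1,-v2]; t=np.linalg.lstsq(A,o2-o1,rcond=None)[0]; p,q=o1+t[0]*v1,o2+t[1]*v2
    return (p+q)/2,np.linalg.norm(p-q)
def onz(n,uv,z):
    o,v=ray(n,uv); return o+v*(z-o[2])/v[2]
E
python3 - <<'E'
from h import *
np.set_printoptions(precision=3,suppress=True)
for a,b in [((383,57),(513,135)),((490,175),(555,288)),((532,111),(558,327)),((464,243),(446,315)),((532,297),(470,381)),((421,235),(451,249)),((585,125),(570,421))]:
    print(a,b,tri(a,b))
for z in (0,.2,.3,.4): print(z,onz('top',(480,375),z),onz('top',(434,160),z),onz('top',(470,470),z),onz('top',(520,60),z))
s=ctrl.get_state(); print(Ro.from_rotvec(s['tool_rot']).as_matrix())
im=cv2.imread('pics/scene0.png')[170:330,240:420]; cv2.imwrite('pics/sz.png',cv2.resize(im,None,fx=4,fy=4,interpolation=3)[:600])
im=cv2.imread('pics/top0.png')[180:320,275:425]; cv2.imwrite('pics/tz.png',cv2.resize(im,None,fx=4,fy=4,interpolation=3))
snap('wrist','w0')
E
```

```text
(383, 57) (513, 135) (array([ 0.734, -0.222,  0.337]), np.float64(0.006024658036801948))
(490, 175) (555, 288) (array([ 0.531, -0.355,  0.147]), np.float64(0.03147267060844577))
(532, 111) (558, 327) (array([ 0.462, -0.301,  0.309]), np.float64(0.007107618106746517))
(464, 243) (446, 315) (array([ 0.463, -0.196,  0.088]), np.float64(0.006062191489440639))
(532, 297) (470, 381) (array([ 0.337, -0.256,  0.027]), np.float64(0.002298711136163932))
(421, 235) (451, 249) (array([ 0.589, -0.223,  0.02 ]), np.float64(0.007625412202674547))
(585, 125) (570, 421) (array([ 0.35 , -0.294,  0.333]), np.float64(0.022094815685941047))
0 [ 0.344 -0.284  0.   ] [ 0.775 -0.189  0.   ] [ 0.162 -0.264  0.   ] [ 0.989 -0.364  0.   ]
0.2 [ 0.377 -0.222  0.2  ] [ 0.727 -0.144  0.2  ] [ 0.229 -0.206  0.2  ] [ 0.901 -0.287  0.2  ]
0.3 [ 0.393 -0.191  0.3  ] [ 0.703 -0.122  0.3  ] [ 0.262 -0.176  0.3  ] [ 0.857 -0.248  0.3  ]
0.4 [ 0.41 -0.16  0.4 ] [ 0.679 -0.1    0.4  ] [ 0.296 -0.147  0.4  ] [ 0.813 -0.21   0.4  ]
[[-0.     0.308 -0.951]
 [-0.    -0.951 -0.308]
 [-1.     0.     0.   ]]
```

View pics/sz.png

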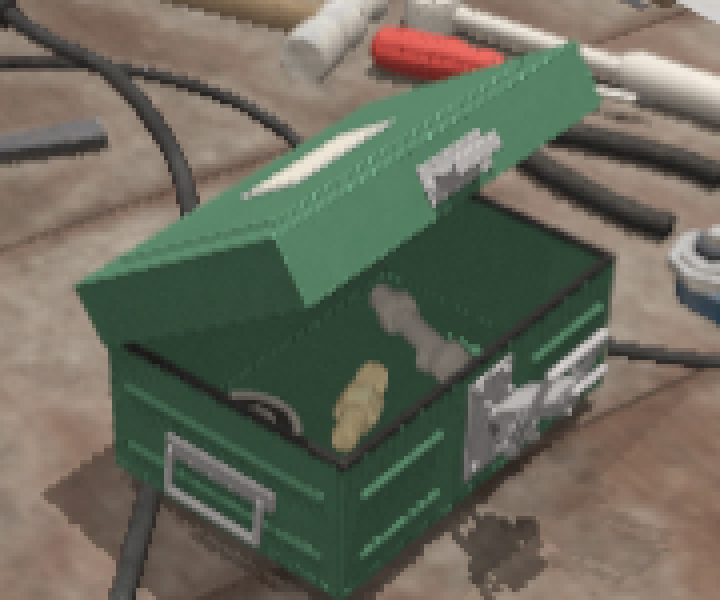

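View pics/tz.png

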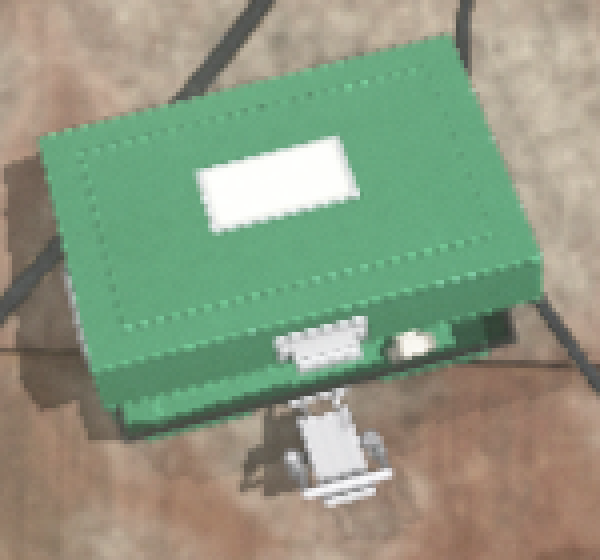

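View pics/w0.png

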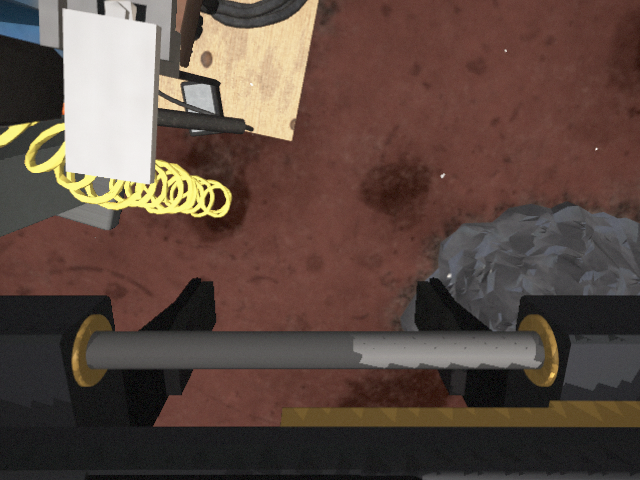

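```bash
cat >> h.py <<'E'
def T(p,X):
    c,s=np.cos(p[2]),np.sin(p[2]); X=np.asarray(X,float); return np.array([p[0]+c*X[0]-s*X[1],p[1]+s*X[0]+c*X[1],X[2]])
def lidp(t,X):  # lid frame -> case, m
    c,s=np.cos(t),np.sin(t); x,y,z=X; return np.array([.068+c*x+s*z,y,.0845-s*x+c*z])
def levp(a,d,off,y=0): # d along lever, off outward
    return np.array([-.078-d*np.sin(a)-off*np.cos(a),y,.06-d*np.cos(a)+off*np.sin(a)])
def barp(a,yk,y=0):
    q=levp(a,.0125,-.0064,y); l=a-yk; return q+np.array([.046*np.sin(l),0,.046*np.cos(l)])
E
cat > fit.py <<'E'
from h import *
from scipy.optimize import least_squares
np.set_printoptions(precision=4,suppress=True)
PS,PT=ctrl.camera_params('scene'),ctrl.camera_params('top')
L=lambda x,y:(lambda p:T(p,lidp(p[3],(x,y,.0235))))
obs=[('scene',(308,228.8),L(-.136,.098)),('scene',(384.5,180.5),L(-.136,-.098)),('scene',(260,242),L(0,.098)),
('top',(285.5,215),L(0,.098)),('top',(388.75,189.25),L(0,-.098)),('top',(410.5,244.25),L(-.136,-.098)),('top',(299.25,273.75),L(-.136,.098)),
('top',(351.25,303.2),lambda p:T(p,barp(p[4],p[5],.019))),('top',(373,298),lambda p:T(p,barp(p[4],p[5],-.019)))]
pts=[(lambda p:T(p,(0,0,0)),[[.5924,-.011,.004],[.5883,-.0075,-.0012]]),
(lambda p:T(p,lidp(p[3],(-.136,0,.0235))),[[.5545,-.019,.1795],[.5667,-.0157,.1826]]),
(lambda p:T(p,lidp(p[3],(-.144,0,.0097))),[[.5456,-.019,.1767],[.5476,-.021,.1731]]),
(lambda p:T(p,levp(p[4],.048,.0035)),[[.4846,-.0407,.0983],[.4856,-.0401,.092]]),
(lambda p:T(p,barp(p[4],p[5])),[[.488,-.0395,.1062],[.4876,-.0354,.1054]])]
def f(p):
    r=[]
    for n,uv,g in obs: r+=list((proj(n,g(p),PS if n=='scene' else PT)-uv)/1.0)
    for g,l in pts:
        for o in l: r+=list((g(p)-o)/.004)
    r+=[max(0,p[4]-2.45)*200,max(0,p[5]-2.53)*200]
    return np.array(r)
s=least_squares(f,[.59,-.01,.2,.6,2.4,2.5],loss='soft_l1'); print(s.x); print(f(s.x)[:18].reshape(-1,2)); print(f(s.x)[18:48].reshape(-1,3))
E
python3 fit.py
```

```text
[ 0.5887 -0.0098  0.273   0.6025  2.2567  2.5304]
[[ 0.4694 -0.1231]
 [-0.0294 -0.9904]
 [-1.7022 -0.5923]
 [-0.5471 -0.1763]
 [-0.4168 -0.2027]
 [ 1.0662  0.7546]
 [-0.8309 -0.2001]
 [ 0.7748 -0.219 ]
 [-0.6158 -0.1975]]
[[-0.9152  0.2937 -1.    ]
 [ 0.1098 -0.5813  0.3   ]
 [ 1.1602  0.2216  0.3582]
 [-1.8898 -0.6034 -0.4168]
 [-0.0843 -0.7499 -0.651 ]
 [-0.5843 -0.2499  0.249 ]
 [-1.1511  0.1061 -1.297 ]
 [-1.4011 -0.0439  0.278 ]
 [ 0.1103  0.3973  0.2635]
 [ 0.2103 -0.6277  0.4635]]
```

Emit:
{"fn": "step_arm", "kwargs": {"increments": [-5,0,0,0,0,0,-6,0,0,0,0,0,-6,0,0,0,0,0,-6,0,0,0,0,0,-3,0,0,0,0,0], "fingers": 0, "force": 30}}

```text
time: 1.58
position: [0.2001, -0.6186, 0.487]
tool_rot: [2.051, 0.317, -2.049]
ft_force: [0.4, 0.5, -0.2]
grip_width: 0.519
```

Emit:
{"fn": "step_arm", "kwargs": {"increments": [0,-3.2,-4.4,0,0,0,0,-3.2,-4.4,0,0,0,0,-3.2,-4.4,0,0,0,0,-3.2,-4.4,0,0,0,0,-3.2,-4.4,0,0,0,0,-5,-2.9,0,0,0,0,-5,-2.9,0,0,0,0,-5,-2.9,0,0,0,0,-5,-2.9,0,0,0,0,-5,-2.9,0,0,0,0,-5,-2.9,0,0,0]}}

```text
time: 2.95
position: [0.4333, -0.0575, 0.4828]
tool_rot: [2.053, 0.322, -2.052]
ft_force: [0.6, -0.3, -0.3]
grip_width: 0.003
```

```bash
cat >> h.py <<'E'
CP=np.array([.5887,-.0098,.273])
def pose(x,y,z,tilt,yaw=0):
    p=T(CP,np.array([x,y,z])/1000); a=CP[2]+yaw
    xc=np.array([np.cos(a),np.sin(a),0]); yc=np.array([-np.sin(a),np.cos(a),0])
    tx=np.sin(tilt)*xc-np.cos(tilt)*np.array([0,0,1]); ty=-yc
    return p,np.c_[tx,ty,np.cross(tx,ty)]
def plan(wps,start=None):
    """wps: (x,y,z mm case, tilt, rows)"""
    s=ctrl.get_state(); p=np.array(s['position']); R=Ro.from_rotvec(s['tool_rot']).as_matrix()
    if start is not None: p,R=pose(*start)
    out=[]
    for w in wps:
        P,RR=pose(*w[:4]); n=w[4]; rv=Ro.from_matrix(R.T@RR).as_rotvec(); dp=(P-p)/n
        for i in range(n):
            d=R.T@dp*100; r=np.round(np.r_[d,rv/n],3)+0.0
            out.append(r); p=p+R@r[:3]/100; R=R@Ro.from_rotvec(r[3:]).as_matrix()
    for r in out: print(', '.join(f'{v:.4g}' for v in r)+',', '|%.1f'%(10*np.linalg.norm(r[:3])), '%.3f'%np.linalg.norm(r[3:]))
    c=inv(p,R); print('end',np.round(c,2))
def inv(p,R):
    d=np.array(p)-[CP[0],CP[1],0]; c,s=np.cos(CP[2]),np.sin(CP[2])
    return 1000*np.array([c*d[0]+s*d[1],-s*d[0]+c*d[1],d[2]]), np.arctan2(np.hypot(*R[:2,0]),-R[2,0])
def now():
    s=ctrl.get_state(); R=Ro.from_rotvec(s['tool_rot']).as_matrix(); print(np.round(s['time'],2),[np.round(v,2) for v in inv(s['position'],R)],'F',np.round(s['ft_force'],1),'q',np.round(s['joint_positions'],2))
E
python3 - <<'E'
from h import *
now()
def lc(t,h=0):
    q=lidp(t,(-.116,0,.0235))*1000; return (q[0]+8.3,q[2]+4.6+h)
for t in (.6,.4,.2,0): print(t,lc(t))
x,z=lc(.6)
plan([(-60,0,330,.5,4),(x-5,0,z+25,.5,3)])
E
```

```text
2.95 [array([-162.48,   -4.03,  482.8 ]), np.float64(0.0)] F [ 0.6 -0.3 -0.3] q [ 0.71 -0.12 -0.55  1.41 -0.07  1.84 -1.11]
0.6 (np.float64(-6.16983320473935), np.float64(173.99391386420152))
0.4 (np.float64(-21.391744260081385), np.float64(155.91746106687125))
0.2 (np.float64(-32.71899375590009), np.float64(135.17720695149626))
0 (np.float64(-39.7), np.float64(112.60000000000001))
3.822, -0.003, -2.562, 0.01, 0.125, 0.002, |46.0 0.125
4.111, -0.034, -2.065, 0.01, 0.125, 0.002, |46.0 0.125
4.336, -0.061, -1.536, 0.01, 0.125, 0.002, |46.0 0.125
4.494, -0.082, -0.983, 0.01, 0.125, 0.002, |46.0 0.125
4.612, 0.003, 0.668, 0, 0, 0, |46.6 0.000
4.612, 0.003, 0.668, 0, 0, 0, |46.6 0.000
4.612, 0.003, 0.668, 0, 0, 0, |46.6 0.000Traceback (most recent call last):
  File "<stdin>", line 7, in <module>
  File "h.py", line 47, in plan
    c=inv(p,R); print('end',np.round(c,2))
                            ~~~~~~~~^^^^^
    return _wrapfunc(a, 'round', decimals=decimals, out=out)
    return _wrapit(obj, method, *args, **kwds)
    conv = _array_converter(obj)
ValueError: setting an array element with a sequence. The requested array has an inhomogeneous shape after 1 dimensions. The detected shape was (2,) + inhomogeneous part.
```

Emit:
{"fn": "step_arm", "kwargs": {"increments": [3.8,0,-2.6,0.01,0.125,0.002,4.1,0,-2.1,0.01,0.125,0.002,4.3,0,-1.5,0.01,0.125,0.002,4.5,0,-1,0.01,0.125,0.002,4.6,0,0.7,0,0,0,4.6,0,0.7,0,0,0,4.6,0,0.7,0,0,0]}}

```text
time: 3.82
position: [0.5646, -0.0219, 0.2113]
tool_rot: [2.524, 0.349, -1.572]
ft_force: [0.4, -0.5, -0.6]
grip_width: 0.007
```

```bash
sed -i "s/c=inv(p,R); print.*/print('end',inv(p,R))/" h.py
python3 - <<'E'
from h import *
now()
snap('scene','s1'); snap('top','t1')
def lc(t,h=0):
    q=lidp(t,(-.116,0,.0235))*1000; return (q[0]+8.3,q[2]+4.6+h)
w=[]
for t,n in ((.6,2),(.45,1),(.3,1),(.15,1),(.03,1)):
    x,z=lc(t); w.append((x,0,z,.5,n))
plan(w)
E
```

```text
3.82 [array([-26.46,  -5.18, 211.25]), np.float64(0.46)] F [ 0.4 -0.5 -0.6] q [ 0.45 -0.15 -0.33  2.05 -0.3   0.83 -1.02]
1.952, -0.157, -0.358, 0.001, 0.027, 0.002, |19.9 0.027
1.961, -0.161, -0.305, 0.001, 0.027, 0.002, |19.9 0.027
0.601, -0.001, 1.67, 0.001, 0, 0.001, |17.7 0.001
0.843, 0, 1.56, 0, 0, 0, |17.7 0.000
1.067, 0, 1.417, 0, 0, 0, |17.7 0.000
0.999, -0.001, 1.009, 0, 0, 0, |14.2 0.000
end (array([-3.89433074e+01,  4.51392682e-03,  1.16065377e+02]), np.float64(0.5004998152272828))
```

View pics/s1.png

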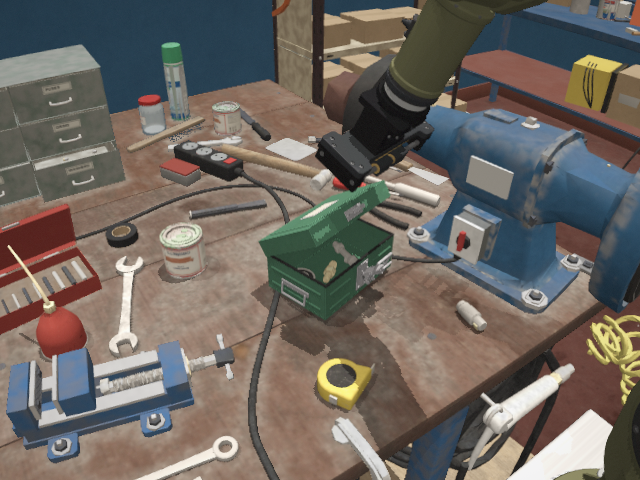

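Emit:
{"fn": "step_arm", "kwargs": {"increments": [1.7,-0.1,-0.3,0,0.02,0,1.7,-0.1,-0.2,0,0.01,0,0.6,0,1.6,0,0,0,0.8,0,1.5,0,0,0,1.05,0,1.4,0,0,0,0,0,0,0,0,0]}}

```text
time: 4.68
position: [0.5535, -0.0235, 0.1393]
tool_rot: [2.548, 0.352, -1.542]
ft_force: [-0.7, -0.2, 1.0]
grip_width: 0.005
```

Run:
```python
from h import *
now()
snap('scene','s2')
def lc(t,h=0):
    q=lidp(t,(-.116,0,.0235))*1000; return (q[0]+8.3,q[2]+4.6+h)
w=[]
for t,n in ((.15,1),(.03,1),(-.02,1)):
    x,z=lc(t); w.append((x,0,z,.5,n))
plan(w)
```

```text
4.68 [array([-37.57,  -3.68, 139.34]), np.float64(0.48)] F [-0.7 -0.2  1. ] q [ 0.45 -0.11 -0.32  2.18 -0.36  0.64 -0.93]
1.027, -0.384, 0.356, 0.002, 0.016, 0, |11.5 0.016
0.999, -0.001, 1.008, 0, 0, 0, |14.2 0.000
0.451, 0, 0.384, 0, 0, 0, |5.9 0.000
end (array([-4.01504152e+01,  1.20582255e-03,  1.10273585e+02]), np.float64(0.5000100783950213))
```

View pics/s2.png

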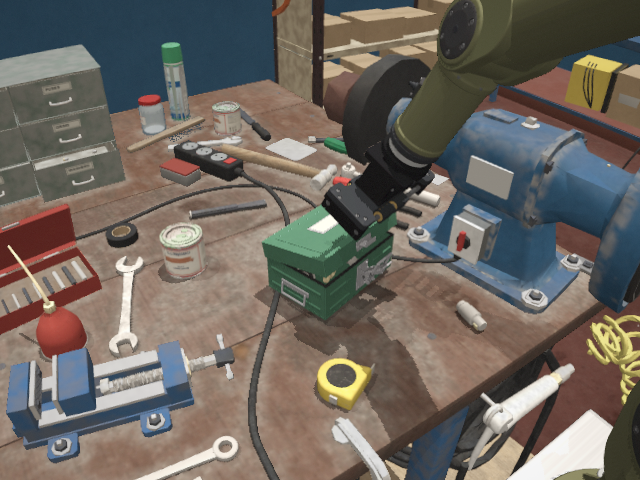

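Emit:
{"fn": "step_arm", "kwargs": {"increments": [1.0,-0.2,0.4,0,0.02,0,1.0,0,1.0,0,0,0,0.5,0,0.4,0,0,0,0.2,0,0,0,0,0,0,0,0,0,0,0]}}

```text
time: 5.35
position: [0.5522, -0.0223, 0.1117]
tool_rot: [2.566, 0.355, -1.512]
ft_force: [-24.7, -2.0, 30.0]
grip_width: 0.007
```

Run:
```python
from h import *
now()
im=snap('scene','s3')[150:330,220:440]; cv2.imwrite('pics/s3z.png',cv2.resize(im[:,:,::-1],None,fx=3.3,fy=3.3,interpolation=3))
```

```text
5.35 [array([-38.53,  -2.16, 111.7 ]), np.float64(0.51)] F [-24.7  -2.   30. ] q [ 0.44 -0.09 -0.31  2.23 -0.41  0.56 -0.87]
```

View pics/s3z.png

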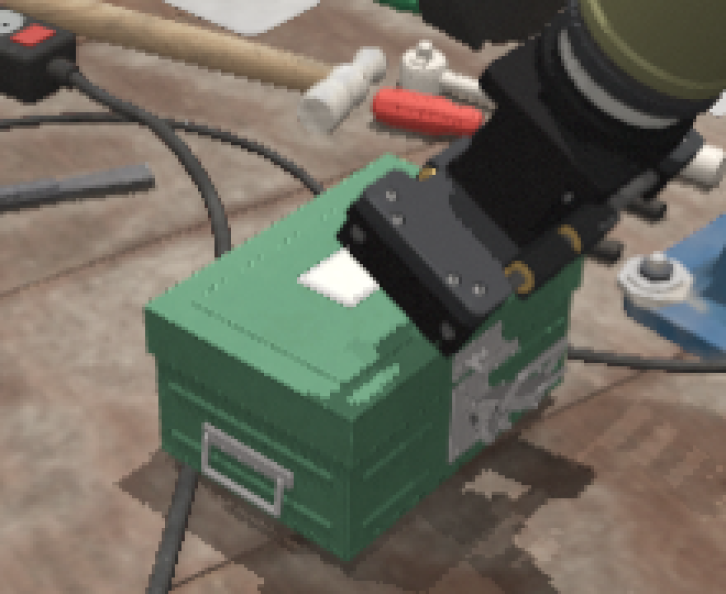

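Run:
```python
from h import *
plan([(-55,0,150,.48,1),(-100,0,170,.24,2),(-145,0,150,0.,2),(-135,0,103,0,2)])
```

```text
-4.148, -0.212, -0.413, 0.004, -0.026, 0, |41.7 0.026
-1.925, 0, 1.534, 0, -0.12, 0, |24.6 0.120
-1.728, 0, 1.754, 0, -0.12, 0, |24.6 0.120
0.437, 0.001, 2.423, 0, -0.12, 0, |24.6 0.120
0.724, 0.001, 2.354, 0, -0.12, 0, |24.6 0.120
2.35, 0, -0.501, 0, 0, 0, |24.0 0.000
2.35, 0, -0.501, 0, 0, 0, |24.0 0.000
end (array([-1.35001598e+02, -2.46497085e-03,  1.03002553e+02]), np.float64(0.000395700303322525))
```

Emit:
{"fn": "step_arm", "kwargs": {"increments": [-4.5,-0.2,-0.4,0,-0.02,0,-1.9,0,1.5,0,-0.12,0,-1.7,0,1.8,0,-0.12,0,0.4,0,2.4,0,-0.12,0,0.7,0,2.4,0,-0.12,0,1,0,0,0,0,0,0,0,0,0,0,0]}}

```text
time: 6.28
position: [0.4466, -0.0492, 0.1385]
tool_rot: [2.079, 0.288, -2.069]
ft_force: [-0.7, -0.1, 0.7]
grip_width: 0.008
```

Run:
```python
from h import *
now()
im=snap('scene','s4')[190:330,250:420]; cv2.imwrite('pics/s4z.png',cv2.resize(im[:,:,::-1],None,fx=4.2,fy=4.2,interpolation=3))
P=ctrl.camera_params('wrist'); snap('wrist','w4')
for n in ('scene','wrist'):
  for k in ['lid_edge','keeper','lever_end','loop_bar']:
    print(n,k,[(round(r['score'],2),np.round(1000*(Ro.from_euler('z',-CP[2]).as_matrix()@(toworld(n,r['xyz'],P if n=='wrist' else None)-[CP[0],CP[1],0])),1)) for r in ctrl.spot_point(n,k)[:2]])
```

```text
6.28 [array([-147.44,    0.39,  138.52]), np.float64(0.01)] F [-0.7 -0.1  0.7] q [ 0.47 -0.03 -0.41  2.02 -0.02  1.14 -1.23]
scene lid_edge [(0.77, array([-67.8,   1.8, 110.3])), (0.37, array([-158.1,  172.7,   -4.6]))]
scene keeper [(0.98, array([-73.2,   1.5,  97.2]))]
scene lever_end [(0.7, array([-109.2,    1.3,   99.2]))]
scene loop_bar [(0.59, array([-102.9,   -2.1,  104.3]))]
wrist lid_edge [(0.56, array([-61.3,  -2. , 108.5]))]
wrist keeper [(0.74, array([-68.9,   4.1,  95.2]))]
wrist lever_end [(0.61, array([-1.114e+02, -1.000e-01,  9.420e+01]))]
wrist loop_bar [(0.74, array([-102.5,    4.7,  103.9]))]
```

View pics/s4z.png

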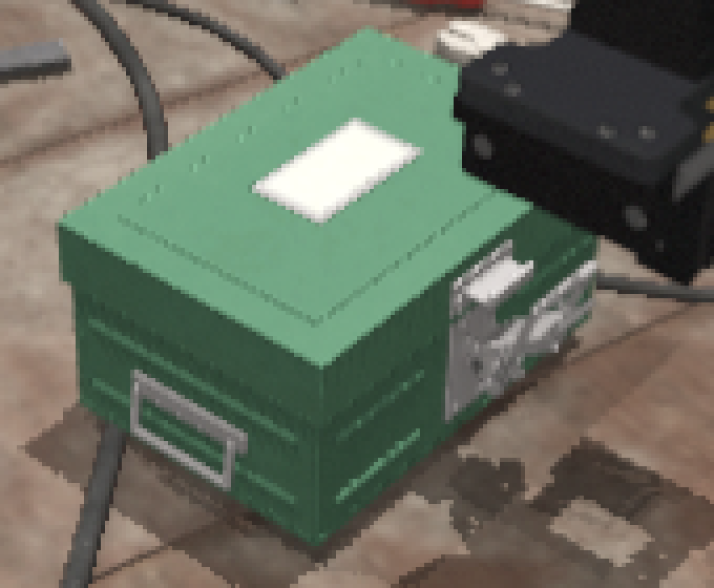

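View pics/w4.png

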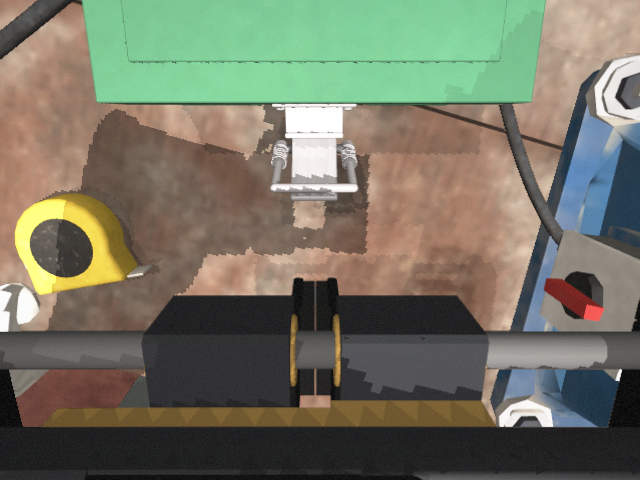

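Emit:
{"fn": "step_arm", "kwargs": {"increments": [1.8,0,-0.6,0,0,0,1.75,0,-0.6,0,0,0,0,0,-1,0,0,0,0,0,-0.8,0,0,0,0,0,-0.8,0,0,0,0,0,0,0,0,0]}}

```text
time: 7.52
position: [0.485, -0.0388, 0.105]
tool_rot: [2.08, 0.287, -2.066]
ft_force: [-0.7, 0.0, -0.1]
grip_width: 0.004
```

Run:
```python
from h import *
now(); snap('wrist','w5')
```

```text
7.52 [array([-1.0770e+02,  9.0000e-02,  1.0498e+02]), np.float64(0.01)] F [-0.7  0.  -0.1] q [ 0.44  0.09 -0.43  1.98  0.04  1.07 -1.3 ]
```

View pics/w5.png

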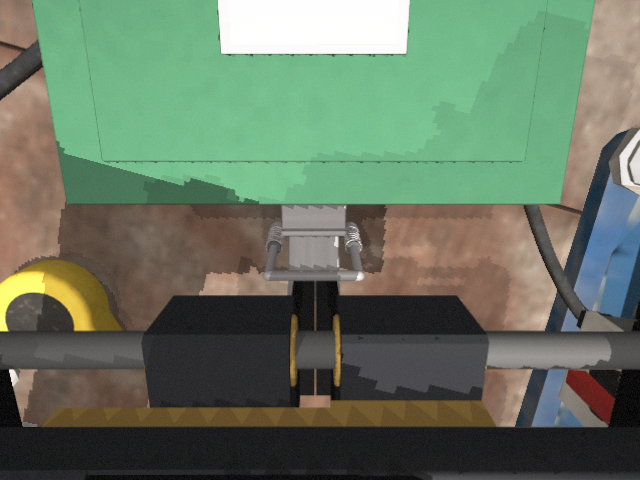

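Emit:
{"fn": "step_arm", "kwargs": {"increments": [0,0,-0.8,0,0,0,0,0,-0.8,0,0,0,0,0,-0.5,0,0,0,0,0,0,0,0,0]}}

```text
time: 8.07
position: [0.5046, -0.0331, 0.1046]
tool_rot: [2.079, 0.287, -2.067]
ft_force: [-0.6, -0.1, -0.5]
grip_width: 0.004
```

Run:
```python
from h import *
now(); snap('wrist','w6')
```

```text
8.07 [array([-87.29,   0.25, 104.61]), np.float64(0.01)] F [-0.6 -0.1 -0.5] q [ 0.43  0.13 -0.44  1.94  0.06  1.08 -1.33]
```

View pics/w6.png

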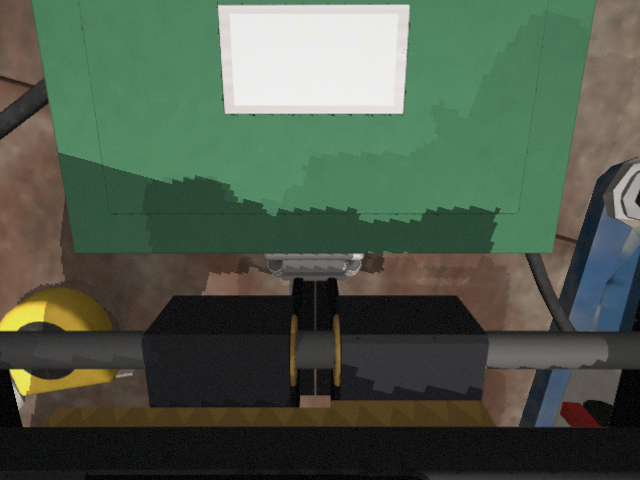

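```bash
cat >> h.py <<'E'
def levtool(a,d,t,pen=0):
    C=levp(a,d,.007)*1000
    n=np.array([-np.cos(a),np.sin(a)]); ax=np.array([np.sin(t),-np.cos(t)]); w=9.5*np.array([np.cos(t),np.sin(t)])
    k=-n@w; off=w if k>0.01 else (-w if k<-0.01 else 0*w)
    P=C[[0,2]]-off-n*pen
    return P
E
python3 - <<'E'
from h import *
plan([(-100,0,125,0,2)])
for a,t in [(2.26,0),(2,0),(1.8,0),(1.57,0),(1.3,.2),(1.1,.4),(.9,.5),(.7,.5),(.5,.5),(.2,.5),(0,.5)]: print(a,t,levtool(a,.037,t))
E
```

```text
-1.027, 0.009, 0.611, 0.001, -0.003, -0.001, |12.0 0.003
-1.025, 0.008, 0.614, 0.001, -0.003, -0.001, |11.9 0.003
end (array([-9.99966353e+01, -5.17702084e-04,  1.24994852e+02]), np.float64(0.000982389800375244))
2.26 0 [-92.60338878  88.93141285]
2 0 [-99.23097694  81.76251494]
1.8 0 [-102.94194768   75.22341092]
1.57 0 [-115.00556256   66.97053369]
1.3 0.2 [-124.83477715   54.960092  ]
1.1 0.4 [-122.89992462   45.75592078]
0.9 0.5 [-119.67139977   37.92917692]
0.7 0.5 [-115.52698408   31.65582026]
0.5 0.5 [-110.2188572    26.33088136]
0.2 0.5 [-100.54826562   20.57367932]
0 0.5 [-93.33703434  18.44545738]
```

Emit:
{"fn": "step_arm", "kwargs": {"increments": [-1,0,0.6,0,0,0,-1,0,0.8,0,0,0,0,0,0,0,0,0]}}

```text
time: 8.5
position: [0.4908, -0.0378, 0.126]
tool_rot: [2.081, 0.284, -2.065]
ft_force: [-0.4, -0.3, -0.4]
grip_width: 0.004
```

Run:
```python
from h import *
now()
im=snap('scene','s7')[190:330,250:420]; cv2.imwrite('pics/s7z.png',cv2.resize(im[:,:,::-1],None,fx=4.2,fy=4.2,interpolation=3))
P=ctrl.camera_params('wrist'); snap('wrist','w7')
for n in ('scene','wrist'):
  for k in ['lever_end','loop_bar']:
    print(n,k,[(round(r['score'],2),np.round(1000*(Ro.from_euler('z',-CP[2]).as_matrix()@(toworld(n,r['xyz'],P if n=='wrist' else None)-[CP[0],CP[1],0])),1)) for r in ctrl.spot_point(n,k)[:2]])
```

```text
8.5 [array([-101.79,   -0.53,  126.01]), np.float64(0.01)] F [-0.4 -0.3 -0.4] q [ 0.44  0.07 -0.44  1.95  0.04  1.12 -1.3 ]
scene lever_end [(0.73, array([-111. ,   -1.7,  101. ])), (0.55, array([-74.1,   0.5,  95.9]))]
scene loop_bar [(0.43, array([-6.720e+01,  1.000e-01,  1.004e+02]))]
wrist lever_end [(0.73, array([-112. ,   -0.8,   95.1]))]
wrist loop_bar [(0.56, array([-68.5,   3. , 102. ]))]
```

View pics/s7z.png

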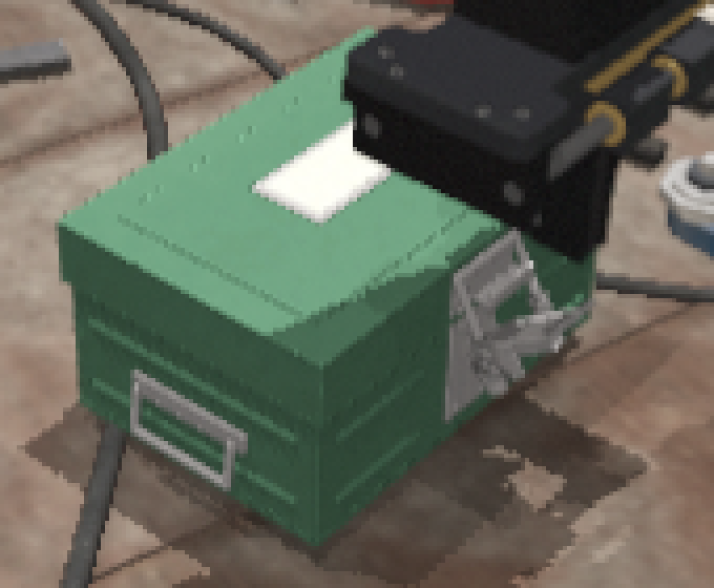

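View pics/w7.png

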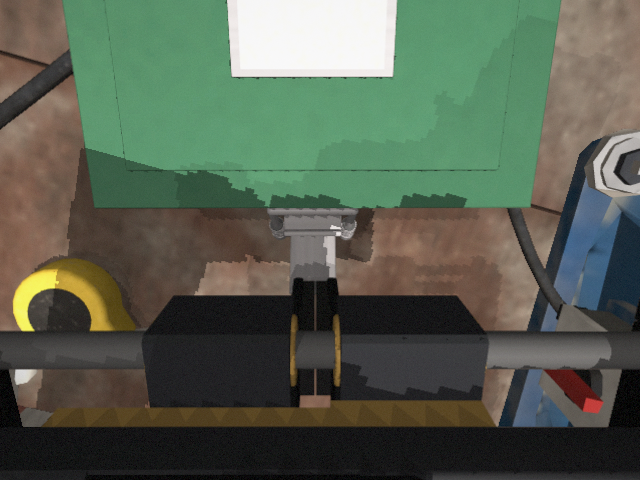

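Run:
```python
from h import *
plan([(-100,0,100,0,2),(-101,0,93,0,1),(-107,0,84,0,1),(-111,0,75,0,1),(-115,0,66,0,1)])
```

```text
1.218, 0.006, -0.088, 0.001, -0.003, -0.001, |12.2 0.003
1.217, 0.007, -0.091, 0.001, -0.003, -0.001, |12.2 0.003
0.7, 0.001, 0.099, 0.001, 0.001, 0, |7.1 0.001
0.9, 0, 0.601, 0, 0, 0, |10.8 0.000
0.9, 0.001, 0.4, 0, 0, 0, |9.8 0.000
0.9, 0, 0.4, 0, 0, 0, |9.8 0.000
end (array([-1.15002019e+02,  6.69861078e-04,  6.59962710e+01]), np.float64(0.0004060197725449765))
```

Emit:
{"fn": "step_arm", "kwargs": {"increments": [1.2,0,0,0,0,0,1.2,0,0,0,0,0,0.7,0,0.1,0,0,0,0.9,0,0.5,0,0,0,0.9,0,0.4,0,0,0,0.9,0,0.4,0,0,0,0,0,0,0,0,0]}}

```text
time: 9.68
position: [0.4773, -0.041, 0.0662]
tool_rot: [2.079, 0.287, -2.068]
ft_force: [0.3, 1.0, 1.2]
grip_width: 0.004
```

Run:
```python
from h import *
now()
im=snap('scene','s8')[190:330,250:420]; cv2.imwrite('pics/s8z.png',cv2.resize(im[:,:,::-1],None,fx=4.2,fy=4.2,interpolation=3))
snap('wrist','w8')
w=[]
for a,d,t,p in [(1.4,.037,.12,0),(1.2,.037,.3,0),(1.05,.037,.42,0),(.9,.037,.5,0),(.7,.037,.5,0),(.5,.037,.5,0)]:
    x,z=levtool(a,d,t,p); w.append((x,0,z,t,1)); print(a,x,z)
plan(w)
```

```text
9.68 [array([-1.1574e+02, -2.0000e-02,  6.6180e+01]), np.float64(0.01)] F [0.3 1.  1.2] q [ 0.44  0.12 -0.43  2.03  0.06  0.99 -1.31]
1.4 -125.08309205048644 59.47209785336556
1.2 -124.09764710881734 50.30959472285093
1.05 -122.25200161518764 43.788109503098305
0.9 -119.67139977207009 37.92917692463787
0.7 -115.52698407674453 31.655820264397832
0.5 -110.21885719954668 26.3308813635457
0.694, -0.009, 0.931, 0.003, 0.115, -0.002, |11.6 0.115
0.922, 0.001, 0.012, 0, 0.18, 0, |9.2 0.180
0.677, 0, 0.016, 0, 0.12, 0, |6.8 0.120
0.64, 0, 0.003, 0, 0.08, 0, |6.4 0.080
0.75, 0, -0.063, 0, 0, 0, |7.5 0.000
0.721, 0.001, -0.211, 0, 0, 0, |7.5 0.000
end (array([-1.10217016e+02, -4.73084029e-03,  2.63366732e+01]), np.float64(0.4998039771403336))
```

View pics/s8z.png

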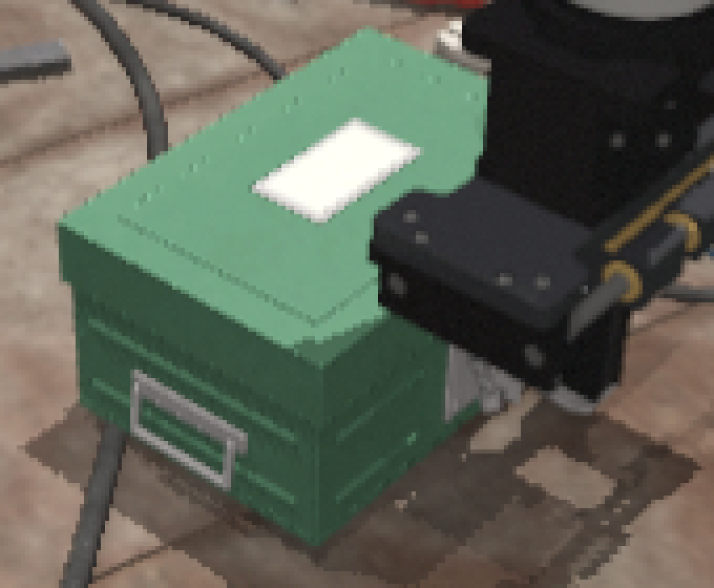

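View pics/w8.png

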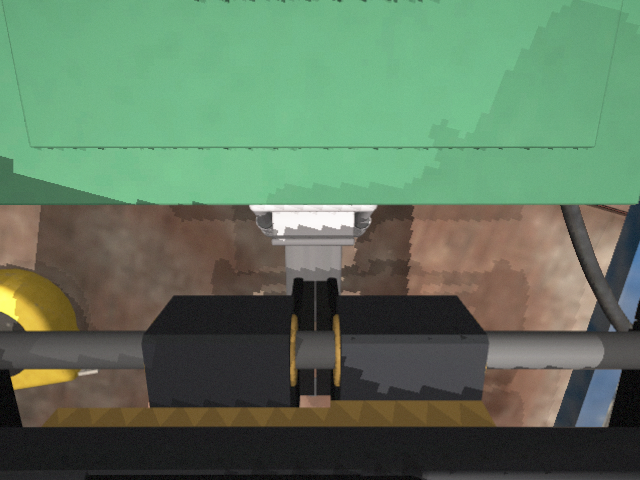

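Emit:
{"fn": "step_arm", "kwargs": {"increments": [0.7,0,0.9,0,0.11,0,0.9,0,0,0,0.17,0,0.7,0,0,0,0.12,0,0.65,0,0,0,0.09,0,0,0,0,0,0,0]}}

```text
time: 10.4
position: [0.4716, -0.0422, 0.0363]
tool_rot: [2.558, 0.352, -1.532]
ft_force: [-1.1, 0.4, 0.8]
grip_width: 0.006
```

Run:
```python
from h import *
now()
snap('wrist','w9')
w=[]
for a,d,t,p in [(.7,.037,.5,0),(.5,.037,.5,0),(.3,.037,.5,0),(.1,.037,.5,0),(0,.037,.5,1)]:
    x,z=levtool(a,d,t,p); w.append((x,0,z,t,1)); print(a,x,z)
plan(w)
```

```text
10.4 [array([-121.47,    0.37,   36.27]), np.float64(0.49)] F [-1.1  0.4  0.8] q [ 0.51 -0.11 -0.3   2.44 -0.63  0.44 -0.57]
0.7 -115.52698407674453 31.655820264397832
0.5 -110.21885719954668 26.3308813635457
0.3 -103.95863740830735 22.166648732242024
0.1 -96.99589991083737 19.329137184500908
0 -92.33703433795854 18.44545738326007
0.706, 0.024, -0.119, 0.002, 0.007, 0.001, |7.2 0.007
0.722, 0, -0.211, 0, 0, 0, |7.5 0.000
0.665, -0.001, -0.35, 0, 0, 0, |7.5 0.000
0.583, 0, -0.475, 0, 0, 0, |7.5 0.000
0.301, 0, -0.366, 0, 0, 0, |4.7 0.000
end (array([-9.23402095e+01,  9.79613820e-04,  1.84428870e+01]), np.float64(0.4997631138844173))
```

View pics/w9.png

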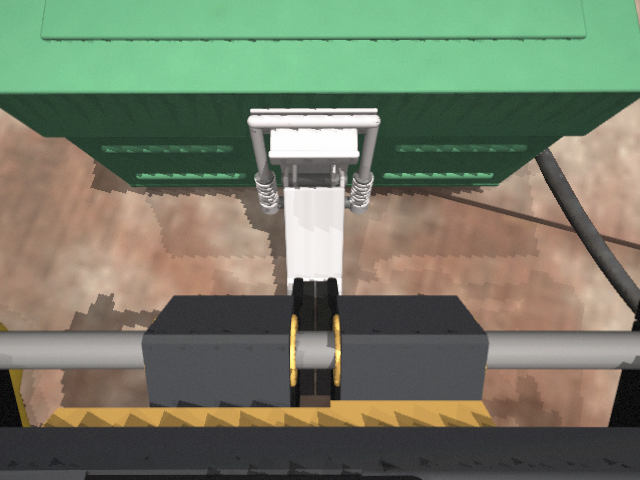

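Run:
```python
from h import *
P=ctrl.camera_params('wrist')
im=snap('scene','s9')[190:330,250:420]; cv2.imwrite('pics/s9z.png',cv2.resize(im[:,:,::-1],None,fx=4.2,fy=4.2,interpolation=3))
for n in ('scene','wrist'):
  for k in ['lever_end','loop_bar','keeper']:
    print(n,k,[(round(r['score'],2),np.round(1000*(Ro.from_euler('z',-CP[2]).as_matrix()@(toworld(n,r['xyz'],P if n=='wrist' else None)-[CP[0],CP[1],0])),1)) for r in ctrl.spot_point(n,k)[:2]])
for a in (1.6,1.4,1.2,1.,.8):
    print(a,[proj('wrist',T(CP,levp(a,.051,.007,y)),P).round() for y in(-.012,.012)], [proj('wrist',T(CP,levp(a,d,.007,-.012)),P).round() for d in(.015,.035)])
```

```text
scene lever_end []
scene loop_bar [(0.54, array([-68.8,  -1.5,  92.7]))]
scene keeper [(0.59, array([-70.8,   0.2,  95.2]))]
wrist lever_end [(0.91, array([-116.5,    1. ,   36. ]))]
wrist loop_bar [(0.85, array([-66.5,   1.9,  92.8]))]
wrist keeper [(0.72, array([-70.3,   2. ,  97. ]))]
1.6 [array([351., 320.]), array([284., 320.])] [array([350., 223.]), array([351., 276.])]
1.4 [array([349., 322.]), array([286., 322.])] [array([349., 227.]), array([349., 280.])]
1.2 [array([347., 319.]), array([288., 319.])] [array([348., 231.]), array([348., 280.])]
1.0 [array([345., 311.]), array([289., 311.])] [array([348., 232.]), array([346., 277.])]
0.8 [array([344., 299.]), array([291., 299.])] [array([347., 232.]), array([345., 271.])]
```

View pics/s9z.png

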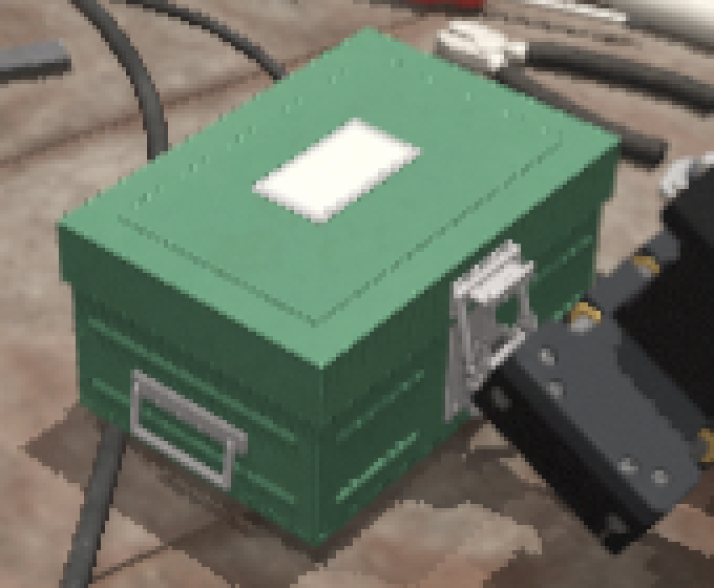

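Run:
```python
from h import *
w=[]
for a,d,t,p in [(.85,.036,.46,0),(.7,.036,.44,0),(.55,.036,.44,0)]:
    x,z=levtool(a,d,t,p); w.append((x,0,z,t,1)); print(a,x,z)
plan(w)
```

```text
0.85 -118.1784753327379 37.28206256795025
0.7 -115.14087285213795 32.92878015029525
0.55 -111.37955269650992 28.921502890245414
0.079, 0, 0.037, 0.004, -0.036, 0, |0.9 0.036
0.525, 0, -0.079, 0, -0.02, 0, |5.3 0.020
0.522, 0, -0.17, 0, 0, 0, |5.5 0.000
end (array([-1.11378001e+02, -3.67131213e-03,  2.89251639e+01]), np.float64(0.43953220354022543))
```

Emit:
{"fn": "step_arm", "kwargs": {"increments": [0.1,0,-0.1,0,-0.04,0,0.5,0,-0.2,0,-0.02,0,0.5,0,-0.2,0,0,0]}}

```text
time: 11.18
position: [0.4835, -0.0393, 0.03]
tool_rot: [2.506, 0.347, -1.598]
ft_force: [-0.3, -1.0, -0.0]
grip_width: 0.004
```

Run:
```python
from h import *
now()
P=ctrl.camera_params('wrist'); snap('wrist','w10')
for n in ('wrist',):
  for k in ['lever_end','loop_bar']:
    print(n,k,[(round(r['score'],2),np.round(1000*(Ro.from_euler('z',-CP[2]).as_matrix()@(toworld(n,r['xyz'],P if n=='wrist' else None)-[CP[0],CP[1],0])),1)) for r in ctrl.spot_point(n,k)[:2]])
w=[]
for a,d,t,p in [(.5,.036,.44,0),(.35,.036,.46,0),(.2,.036,.48,0),(.0,.036,.48,0)]:
    x,z=levtool(a,d,t,p); w.append((x,0,z,t,1)); print(a,x,z)
plan(w)
```

```text
11.18 [array([-1.0925e+02, -5.0000e-02,  3.0000e+01]), np.float64(0.44)] F [-0.3 -1.  -0. ] q [ 0.53 -0.06 -0.36  2.38 -0.47  0.46 -0.74]
wrist lever_end [(0.61, array([-107.8,    0.8,   25. ]))]
wrist loop_bar [(0.8, array([-66.5,  -0. ,  93.4]))]
0.5 -109.99753812357356 27.716581624049
0.35 -105.43242878482039 24.365359973510085
0.2 -100.43901371991409 21.72138634563664
0.0 -93.4264517664032 19.613097832355912
0.174, 0.009, 0.131, 0.003, 0.005, 0, |2.2 0.006
0.498, 0, -0.27, 0, 0.02, 0, |5.7 0.020
0.459, 0, -0.329, 0, 0.02, 0, |5.6 0.020
0.511, 0, -0.525, 0, 0, 0, |7.3 0.000
end (array([-9.34248815e+01,  1.59253749e-03,  1.96114798e+01]), np.float64(0.48040468214145776))
```

View pics/w10.png

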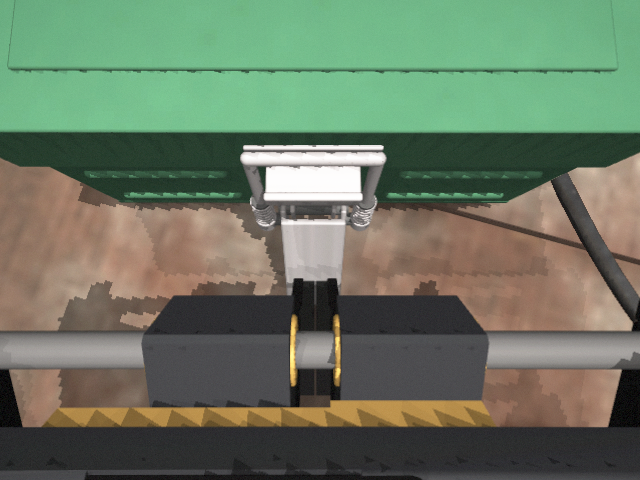

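Emit:
{"fn": "step_arm", "kwargs": {"increments": [0.25,0,0.1,0,0,0,0.5,0,-0.3,0,0.02,0,0.45,0,-0.35,0,0.02,0]}}

```text
time: 11.7
position: [0.493, -0.0368, 0.0216]
tool_rot: [2.542, 0.351, -1.548]
ft_force: [0.3, -0.9, -0.9]
grip_width: 0.004
```

Run:
```python
from h import *
now()
P=ctrl.camera_params('wrist'); snap('wrist','w11')
im=snap('scene','s11')[190:330,250:420]; cv2.imwrite('pics/s11z.png',cv2.resize(im[:,:,::-1],None,fx=4.2,fy=4.2,interpolation=3))
for n in ('wrist','scene'):
  for k in ['lever_end','loop_bar']:
    print(n,k,[(round(r['score'],2),np.round(1000*(Ro.from_euler('z',-CP[2]).as_matrix()@(toworld(n,r['xyz'],P if n=='wrist' else None)-[CP[0],CP[1],0])),1)) for r in ctrl.spot_point(n,k)[:2]])
w=[]
for a,d,t,p in [(.2,.036,.48,0),(.0,.036,.48,0),(0,.036,.48,2)]:
    x,z=levtool(a,d,t,p); w.append((x,0,z,t,1)); print(a,x,z)
plan(w)
```

```text
11.7 [array([-99.42,  -0.23,  21.62]), np.float64(0.48)] F [ 0.3 -0.9 -0.9] q [ 0.52 -0.03 -0.35  2.4  -0.57  0.39 -0.64]
wrist lever_end [(0.97, array([-82.4,  -0.2,  11.2]))]
wrist loop_bar [(0.71, array([-67.6,   4.3,  92.4]))]
scene lever_end []
scene loop_bar [(0.66, array([-65.8,  -3.9,  94.2]))]
0.2 -100.43901371991409 21.72138634563664
0.0 -93.4264517664032 19.613097832355912
0 -91.4264517664032 19.613097832355912
-0.031, -0.022, 0.097, 0.003, 0.004, -0.001, |1.0 0.005
0.511, 0, -0.525, 0, 0, 0, |7.3 0.000
0.092, 0, -0.178, 0, 0, 0, |2.0 0.000
end (array([-9.14227585e+01,  1.97686168e-03,  1.96131294e+01]), np.float64(0.4796048758876067))
```

View pics/w11.png

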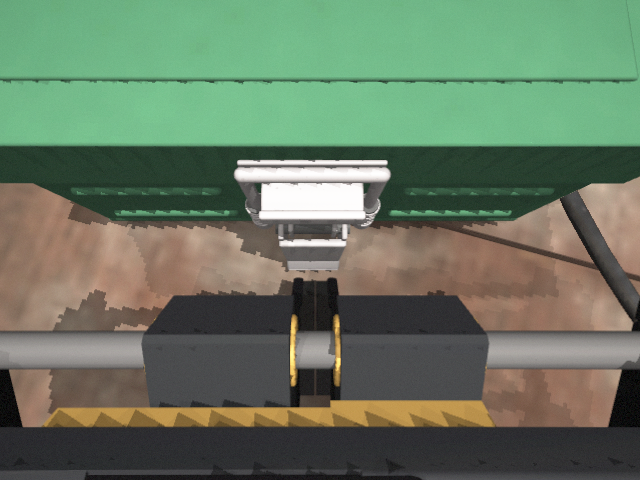

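View pics/s11z.png

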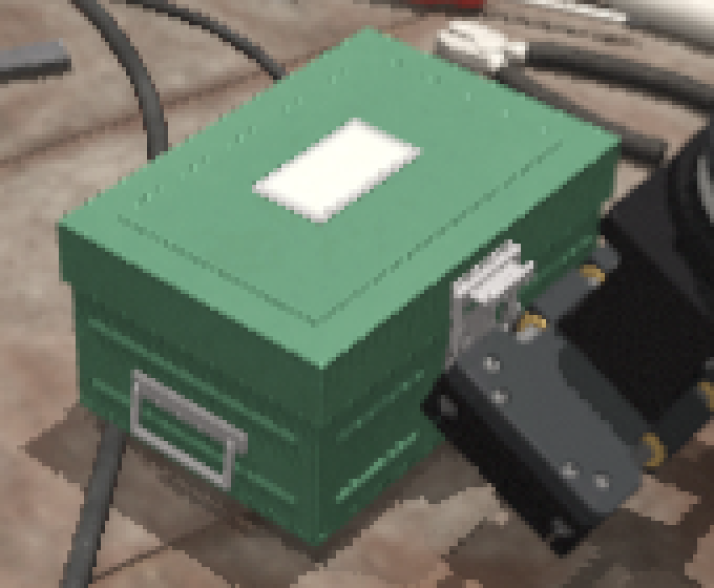

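Emit:
{"fn": "step_arm", "kwargs": {"increments": [0.25,0,-0.3,0,0,0,0.25,0,-0.4,0,0,0,0.1,0,-0.2,0,0,0,0,0,0,0,0,0]}}

```text
time: 12.5
position: [0.5021, -0.0342, 0.0198]
tool_rot: [2.54, 0.352, -1.553]
ft_force: [-8.4, -2.2, 7.5]
grip_width: 0.004
```

Run:
```python
from h import *
now()
plan([(-115,0,45,.4,3),(-140,0,110,.15,3),(-150,0,180,.05,2)])
```

```text
12.5 [array([-89.98,  -0.12,  19.76]), np.float64(0.47)] F [-8.4 -2.2  7.5] q [ 0.51 -0.   -0.36  2.38 -0.54  0.38 -0.67]
-1.129, -0.005, 0.359, 0.001, -0.024, 0, |11.8 0.024
-1.12, -0.005, 0.386, 0.001, -0.024, 0, |11.8 0.024
-1.11, -0.005, 0.413, 0.001, -0.024, 0, |11.8 0.024
-2.32, -0.001, -0.079, 0, -0.084, 0, |23.2 0.084
-2.319, -0.001, 0.116, 0, -0.084, 0, |23.2 0.084
-2.301, -0.001, 0.31, 0, -0.084, 0, |23.2 0.084
-3.535, -0.001, -0.026, 0, -0.05, 0, |35.4 0.050
-3.532, -0.001, 0.151, 0, -0.05, 0, |35.4 0.050
end (array([-1.49995049e+02, -2.21529868e-03,  1.80001531e+02]), np.float64(0.04916204981283292))
```

Emit:
{"fn": "step_arm", "kwargs": {"increments": [-0.6,0,0.9,0,-0.03,0,-1.1,0,0.4,0,-0.03,0,-1.1,0,0.4,0,-0.04,0,-2.3,0,0.1,0,-0.08,0,-2.3,0,0.1,0,-0.08,0,-2.3,0,0.3,0,-0.08,0,-3.5,0,0,0,-0.05,0,-3.5,0,0.2,0,-0.05,0,0,0,0,0,0,0]}}

```text
time: 13.62
position: [0.4466, -0.0502, 0.1751]
tool_rot: [2.116, 0.29, -2.031]
ft_force: [-0.2, -0.1, 0.3]
grip_width: 0.008
```

Run:
```python
from h import *
now()
P=ctrl.camera_params('wrist'); im=snap('wrist','w12')
im=snap('scene','s12')[190:330,250:420]; cv2.imwrite('pics/s12z.png',cv2.resize(im[:,:,::-1],None,fx=4.2,fy=4.2,interpolation=3)); snap('top','t12')
for n in ('wrist','scene','top'):
  for k in ['lever_end','loop_bar','keeper','lid_edge']:
    print(n,k,[(round(r['score'],2),np.round(1000*(Ro.from_euler('z',-CP[2]).as_matrix()@(toworld(n,r['xyz'],P if n=='wrist' else None)-[CP[0],CP[1],0])),1)) for r in ctrl.spot_point(n,k)[:2]])
for k in ['tape_measure','coupler','grease_tin']:print(k,[(round(r['score'],2),toworld('scene',r['xyz']).round(3)) for r in ctrl.spot_point('scene',k)[:2]])
```

```text
13.62 [array([-147.74,   -0.57,  175.07]), np.float64(0.04)] F [-0.2 -0.1  0.3] q [ 0.51 -0.1  -0.42  2.   -0.06  1.19 -1.18]
wrist lever_end [(0.67, array([-81.2,  -1.7,  11.4]))]
wrist loop_bar [(0.91, array([-67.2,   2.8,  97.6])), (0.19, array([ 3.7, -1.2,  5.3]))]
wrist keeper [(0.88, array([-68.8,   3.5,  96.3]))]
wrist lid_edge [(0.81, array([-62.8,  -1.4, 110.4]))]
scene lever_end [(0.73, array([-82.4,  -0.3,  15.1]))]
scene loop_bar [(0.63, array([-68.7,   1.7,  96.9]))]
scene keeper [(0.63, array([-73.4,   3.2,  95.4]))]
scene lid_edge [(0.79, array([-67.6,   1.4, 107.8])), (0.67, array([3.3, 0. , 4. ]))]
top lever_end [(0.51, array([-83.3,   0.4,  13.6]))]
top loop_bar [(0.36, array([-67.9,   2.2,  96.8]))]
top keeper [(0.63, array([-72.9,  -1.3,  94.4]))]
top lid_edge [(0.82, array([-63.7,   1.7, 108.6]))]
tape_measure [(0.88, array([ 0.391,  0.111, -0.004]))]
coupler [(0.84, array([ 0.378, -0.144, -0.001])), (0.57, array([ 0.525, -0.027,  0.097]))]
grease_tin [(0.68, array([ 0.773,  0.195, -0.003]))]
```

View pics/w12.png

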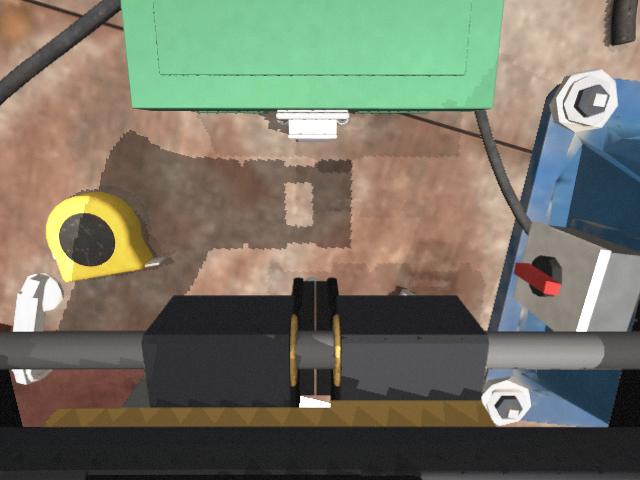

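View pics/s12z.png

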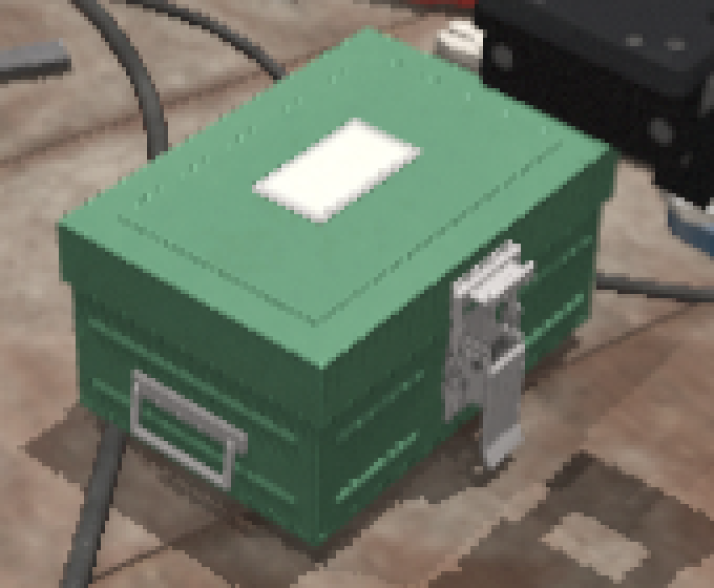

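```bash
python3 -c "
from h import *
print(ctrl.close_job())"
```

```text
the job is handed in; nothing more can be done
None
```

The lid is shut, the loop is hooked over the keeper, and the latch lever has snapped flat against the case. I handed the job in at about 14 s of the 45 s allowed. It gives no verdict, so whether it passed isn't known.

I used the closed fingertips throughout. They pressed the lid down, pushed the loop in over the keeper's lip, then swung the lever down and in until it snapped. A last light press on the lever met about 11 N, and then I backed the arm away.

**Last checks, from all three cameras (case frame):**
- **Lid:** its front edge reads z = 108–110 mm, against 108 mm when shut.
- **Lever:** its end reads x = -81 to -83 mm, z = 11–15 mm, which fits lying flat.
- **Crossbar:** it reads z ≈ 97 mm, where a bar lying on the ledge would be at 96.4 mm.
- **Loose objects:** the tape measure, coupler and grease tin read within about 3 mm of where they started, from the scene camera only.
- **Robot:** it is clear of everything, with the wrist force near zero.

**What was off or not checked:**
- The networks put the crossbar at x = -67 to -69 mm, partly beyond where the lid's face would let it go (-70.2 mm). They also read the keeper 3–7 mm too far back, so I took this as bias, with the bar behind the lip. The pictures agree.
- I couldn't measure the loop's pull on the lid. The force sensor showed almost no resistance while the lever was swinging down. That the loop draws the lid tight rests on the lever having snapped down and stayed flat.
- One arm joint came within about 0.01 rad of its range limit, so I reduced the tool's tilt for the rest of the lever push.

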